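# Bolt the jamb in the hinging jig and offer up the lid hinge

### The job

Slide the red-knobbed barrel bolt fully home into its keeper to lock the dark jamb block in the jig. Then pick up the reddish-brown lid rail and offer its brass hinge leaf to the jamb's steel leaf, brass knuckle level between the two steel knuckles so that the holes line up and a pin could be pushed through, and finish while still holding it there in the gripper, without leaning on the jamb and with the jamb still seated in its jig. Leave the tape roll, glue bottle, tin and hinge pin where they are.

Things in the scene. Friction and masses are not known exactly. Their poses are not given: they have to be found in the camera images.
- jig: Fixed wooden hinging jig that holds the jamb: origin on the bench under the hinge axis. Base x 4 to 115, y -92 to 170 mm, 10 mm thick; stops to 35 mm high round the jamb; on the +y side a pillar 70 mm high (x 47 to 97, y 88 to 165) carries the barrel bolt. Only free bench on its -x side.
- jamb: Dark wooden jamb block, loose in the jig with 1.5 mm play, 0.7 kg: 80 x 150 x 60 mm, at x 18 to 98, y -75 to 75 of its frame, top 70 mm above the bench. Origin on its underside plane (10 mm above the bench), 72 mm below jamb_bore. Axes as the jig's.
- bolt (a joint): Travel of the barrel bolt, m: 0 fully drawn, 0.035 fully home at its stop, through the steel staple keeper on the jamb's top. It moves along the jig's -y as the value grows. Friction about 2.5 N; stays where it is left.
- bolt_knob (a point): Centre of the bolt's upright red knob: a cylinder 16 mm in diameter, 30 mm tall, this point 120 mm above the bench. Below it a 10 mm stem and the 12 mm steel rod, axis 38 mm below this point. Guide straps at the ends of the knob's path reach 93 mm above the bench. Axes as the jig's.
- jamb_bore (a point): Centre of the gap between the jamb leaf's two steel knuckles, on their hole axis (y), 82 mm above the bench; x points to the jamb block, whose face is 18 mm off; z up. Knuckles 24 mm in diameter, 12 mm holes, from 17.5 to 45 mm either side (gap 35 mm). The gap is open from above and from -x.
- rail_grip (a point): Where to grip the lid rail: mid-thickness, mid-length of its reddish-brown board (22 mm thick along x, 150 along y, 4 to 60 mm above the underside), 45 mm above the underside, which starts on the bench. Pinch across x. Under it a brass leaf 4 mm thick runs out along +x (100 mm wide to x = 32, then 30 mm wide) to the knuckle. 0.2 to 0.4 kg. Axes: the rail's, z up.
- rail_bore (a point): Centre of the rail's brass knuckle on its hole axis (y): 24 mm in diameter, 12 mm hole, 30 mm long. It lies +58 mm in x, 0 in y and 33 mm below rail_grip. Matched, it coincides with jamb_bore, rail axes parallel to the jamb's, board on the jig's -x side, underside 70 mm above the bench.
- tape: Bystander: roll of blue tape lying flat, 90 mm across, 24 mm high. Origin at the centre of its underside.
- glue: Bystander: yellow glue bottle, upright, 48 mm in diameter, 125 mm high. Origin at the centre of its underside.
- tin: Bystander: round tin, 80 mm in diameter, 85 mm high. Origin at the centre of its underside.
- pin: Bystander: steel hinge pin, 8 mm in diameter, 90 mm long with a 14 mm head, lying along y in a small grey parts tray 75 x 130 x 18 mm. Origin at mid-length, on the tray's floor.
Not all that is in view belongs to the job. What is shaped like the jamb but pink or turquoise is not meant.

How it is judged (in metres and radians):
On the way, in this order (a step that is already met when the one before it is completed fails the run):
1. the bolt is fully home in its keeper, the rail still on the bench (value of joint bolt above 0.031 m and height (world z) of rail_grip below 0.06 m), for 0.2 s.
2. the rail is lifted off the bench in the gripper (height (world z) of rail_grip above 0.08 m and contact force between the fingers and rail above 1 N), for 0.2 s.
At the end, for the whole second after the job is handed in: Knuckle hole centres within 4 mm, axes parallel within 0.09 rad, leaf level within 0.15 rad; rail still, gripped over 2 N, 50 mm clear of the bench, under 8 N on the jamb, none on the jig; bolt past 31 of its 35 mm; jamb upright (0.05 rad), within 8 mm of its start (distance between rail_bore and jamb_bore below 0.004 m and angle between the y axis of rail_bore and the y axis of jamb_bore, either way round below 0.09 rad and angle between the z axis of rail_bore and the z axis of jamb_bore, either way round below 0.15 rad and value of joint bolt above 0.031 m and contact force between the fingers and rail above 2 N and contact force between rail and jamb below 8 N and contact force between rail and jig below 1 N and height (world z) of rail_grip above 0.1 m and linear speed of rail below 0.02 m/s and distance of jamb from where it was at the start of the episode below 0.008 m and angle between jamb's own z axis and vertical below 0.05 rad); the arm keeps its last pose, push and grip.
It fails at once if the roll of blue tape is disturbed (moved over 30 mm) (distance of tape from where it was at the start of the episode above 0.03 m).
It fails at once if the glue bottle is disturbed (moved over 30 mm) (distance of glue from where it was at the start of the episode above 0.03 m).
It fails at once if the tin is disturbed (moved over 30 mm) (distance of tin from where it was at the start of the episode above 0.03 m).
It fails at once if the hinge pin is disturbed (moved over 30 mm) (distance of pin from where it was at the start of the episode above 0.03 m).
It also fails if it takes over 54 s, if anything falls off the work surface, if the arm or the gripper's body presses on something with over 40 N, if the wrist force passes 120 N, or if a joint passes its speed limit or range.

### The arm

A 6-joint arm with a two-finger parallel gripper is mounted at the origin on the work surface. World frame = base frame: x ahead of the robot, y to its left, z up, the work surface at z = 0. Lengths are in mm, angles in rad, forces in N, time in s.
With the tool pointing down it reaches from about 350 to 975 mm from the base axis. Payload 7.1 kg.
Tool frame: the origin (TCP) lies midway between the tips of the shut fingers; the grasp point (between the pads) lies 19 mm behind it (ctrl.tcp_to_grasp is the distance from the TCP to the grasp point, in mm); z points along the fingers, y is the line along which they close (so a half turn about z gives the same grasp; the last joint's range is limited). The gripper opens to 88 mm and grips with 3 to 60 N. Pads are 20 mm wide; open, the fingers measure 115 mm over their backs; the gripper's body (75 mm by 178 mm) begins 61 mm behind the grasp point.
Start: joints at [-1.297, 0.423, 1.63, -0, 1.089, -0.019], TCP at [180.414, -598.377, 222.675] pointing down, gripper open.
Joint ranges: [-3, 3], [-0.9, 2.11], [0.09, 2.58], [-1.31, 4.45], [0.11, 2.69], [-2.54, 2.54]. Speed limits (rad/s): [2.39, 2.39, 3.01, 3.14, 3.14, 3.14].

### API

Orientations are given as a rotation vector (axis times angle).
In Python, from workcell import get_obs, cams, ticket, boxes_of, ctrl gives the robot as it stands.
- The arm moves only by the shell command python3 -m creep 'ROWS' [OPENING]. ROWS is JSON, one flat list of numbers, 4 for each row, row after row: the shift along the world's x, y, z in m, then the turn about the world's z in rad. In form: [tx, ty, tz, spin, tx, ty, tz, spin, ...]. A call has 1 to 10 rows; each row is the pose to reach, as a shift and turn from the pose commanded when the call began; what a row does not reach only later rows make up. A row lasts 1/12 s, in which the tool goes at most 41.7 mm and 7.16 degrees, less where a joint would pass 70% of its speed; a pose out of reach is approached as far as the arm can. A call with a gripper value outside its range is refused whole. OPENING is the opening, from 0 (shut) to 1 (fully open), set as the call begins (- or left out, the last holds). The fingers move at their own pace and stop on an object; the grip force is fixed at half the most. Time passes only in rows, so rows that repeat a pose let the fingers close. It gives the time, the measured TCP pose, the force, the opening and the grip force at its end, in the units of the state.
- get_obs(): the state, without advancing time (a new reading comes with each control period).
- cams.get_image(name): name is "scene" or "top" or "wrist"; returns (picture, depth): 480x640x3 uint8, red, green, blue; 480x640 float32, mm along the optical axis (not along the pixel's ray), 0 where there is no reading.
- cams.get_calibration(name): a dict with "mtx" (3x3 intrinsics, pixels), "R" (3x3) and "t" (3): a world point X has camera coordinates R X + t; the wrist camera has in their place "mount" (4x4, takes a point from camera to tool coordinates, whose origin is the TCP and whose axes are the flange's). Camera axes: x right, y down, z forward; pixel columns grow to the right and rows downward; lengths in mm; the calibration is good to about 2 mm. The wrist camera is an equidistant fisheye: a pixel r from the principal point sees the ray r / f radians off the axis. A picture is of the moment at which its call begins: read the wrist's pose just before it. get_calibration takes no time and is no camera call.
- ticket.close_job(): hands the job in; it is judged then, once.
Trained networks look in the newest picture that a camera, given by its name, has taken for a name from the list of things; names that differ only in an ending like _2 or _b are one class to them, and where a whole thing is asked for, a point or a joint stands for the part that bears it (a point fixed in the world has none). Each returns a list of dicts, best first, with "score" (0 to 1); they miss things now and then, are a little off and sometimes report something else, mostly with a low value. They report only what shows in the picture. A call takes as long as a camera call. They do not tell look-alikes from the thing itself.
- boxes_of(camera, target): "centre" ([column, row] in pixels, amid what is visible of it).
The state is a dict: "t": time; "qpos": joint angles; "qvel": joint speeds; "joint_torque": joint torques, N m; "ee_pos": TCP position; "orientation": TCP orientation; "ft_force": force on the tool from outside, world axes, zero at the start; "moment": the same for the moment, N m; "width": finger opening in mm; "grasp_force": force on a finger pad.
Only numpy, scipy, OpenCV 4.12 (cv2) and the standard library are available. Lean on these libraries where they do the work, as an engineer would, in place of code of your own. Each camera call takes 0.05 s, during which the arm holds its last target. There are 200 camera calls.

## Working session

There is one attempt and no reset: what is moved stays moved. The work goes in short steps, Python scripts to look and compute and a shell command to move; the robot and the scene stay as the last step left them, time stands still between calls to the robot, and variables do not carry over. Pictures are saved under pics/ and viewed, at most 10 in all, crops included, and the job is handed in when it is done.

```bash
mkdir -p pics; ls; python3 - <<'E'
from workcell import *
import cv2,numpy as np
for n in("top","scene"):
    im,d=cams.get_image(n); cv2.imwrite(f"pics/{n}0.png",im[:,:,::-1]); np.save(f"pics/{n}_d.npy",d); np.save(f"pics/{n}_i.npy",im)
    c=cams.get_calibration(n); print(n,c)
    for t in("jamb","bolt_knob","rail_grip","rail_bore","jamb_bore","tape","glue","tin","pin","jig"):
        print(t,[(np.round(b["centre"]),round(b["score"],2)) for b in boxes_of(n,t)][:4])
print(get_obs())
E
```

```text
pics
top {'mtx': array([[535.53491717,   0.        , 312.90619601],
       [  0.        , 535.53491717, 238.7291251 ],
       [  0.        ,   0.        ,   1.        ]]), 'R': array([[-0.02349396, -0.99968712,  0.00858454],
       [-0.98659424,  0.02179744, -0.16173024],
       [ 0.16149252, -0.01226914, -0.98679767]]), 't': array([   3.32505987,  579.29683147, 1144.08197707])}
jamb [(array([297., 234.]), 0.93), (array([360., 345.]), 0.86), (array([260., 355.]), 0.69), (array([155., 254.]), 0.62)]
bolt_knob [(array([234., 209.]), 0.74), (array([297., 234.]), 0.45)]
rail_grip [(array([417., 277.]), 0.71)]
rail_bore [(array([416., 280.]), 0.58)]
jamb_bore [(array([158., 251.]), 0.9), (array([260., 352.]), 0.82), (array([355., 347.]), 0.74), (array([296., 232.]), 0.69)]
tape [(array([473., 186.]), 0.75)]
glue [(array([296., 234.]), 0.33)]
tin [(array([379., 182.]), 0.77)]
pin [(array([144., 343.]), 0.56)]
jig [(array([254., 224.]), 0.58)]
scene {'mtx': array([[447.23225745,   0.        , 327.14311177],
       [  0.        , 447.23225745, 241.86463502],
       [  0.        ,   0.       
[... 829 characters left out ...]
{'t': 1.1, 'qpos': array([-1.29699993e+00,  4.23071551e-01,  1.62990966e+00, -7.94200852e-06,
        1.08861470e+00, -1.89934211e-02]), 'qvel': array([ 5.02541838e-04,  6.25033744e-05,  9.47236964e-04, -9.28678165e-04,
        1.08738548e-03,  1.03428138e-03]), 'joint_torque': array([-1.09107637e-03, -5.44585204e+01, -2.74054188e+01,  6.42440957e-02,
        1.65987317e-02, -1.78789190e-05]), 'ee_pos': array([ 180.41023666, -598.37033676,  222.68903375]), 'orientation': array([-3.10798510e+00, -4.58277541e-01,  1.16147355e-05]), 'ft_force': array([-0.49775699, -0.29620135,  0.51998674]), 'moment': array([-0.03145519,  0.03605549,  0.00888871]), 'grasp_force': 0.0, 'width': 87.5586403336761}
```

View pics/top0.png

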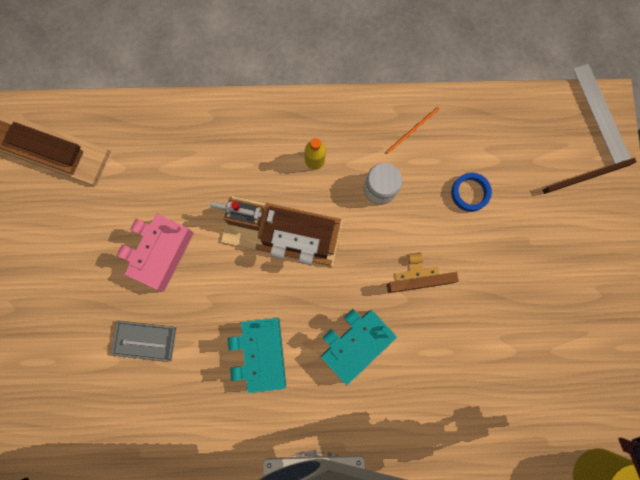

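View pics/scene0.png

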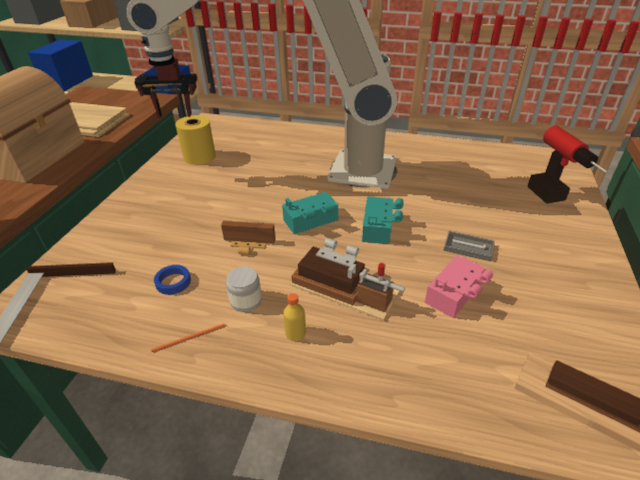

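Top view: dark jamb in the jig at (299,234), red knob at (236,206), steel knuckles at (278,252) and (306,257). The rail board is at (422,283) with its brass knuckle at (416,259). Look-alikes are pink (155,253) and turquoise (263,355) and (358,347). I choose the dark one in the jig. Next I measure and check a close crop.

```bash
cat > h.py <<'E'
import numpy as np,cv2
from workcell import *
def cloud(n,d):
    c=cams.get_calibration(n);v,u=np.mgrid[:480,:640]
    K=c["mtx"];P=np.stack([(u-K[0,2])/K[0,0]*d,(v-K[1,2])/K[1,1]*d,d],-1)
    return (P-c["t"])@c["R"]
def proj(n,X):
    c=cams.get_calibration(n);p=c["mtx"]@(c["R"]@np.asarray(X,float)+c["t"]);return p[:2]/p[2]
E
python3 - <<'E'
from h import *
im=np.load("pics/top_i.npy");d=np.load("pics/top_d.npy");W=cloud("top",d)
print("bench z",[W[v,u].round(1) for v,u in((300,500),(320,320),(230,200),(140,400))])
hsv=cv2.cvtColor(im,cv2.COLOR_RGB2HSV);H,S,V=cv2.split(hsv)
def reg(u0,u1,v0,v1):
    m=np.zeros(im.shape[:2],bool);m[v0:v1,u0:u1]=1;return m
red=reg(222,250,195,220)&((H<8)|(H>172))&(S>170)&(V>90)
p=W[red];print("red",red.sum(),p.mean(0),p.min(0),p.max(0)); t=p[p[:,2]>130];print(len(t),t.mean(0) if len(t) else 0)
def rect(m,name):
    p=W[m][:,:2].astype(np.float32);r=cv2.minAreaRect(p);print(name,m.sum(),W[m][:,2].mean(),r,cv2.boxPoints(r).round(1).tolist())
Z=W[...,2]
rect(reg(375,470,262,300)&(Z>52)&(Z<68),"board")
rect(reg(250,350,195,275)&(Z>62)&(Z<78)&(S>90)&(V<130),"jambtop")
m=reg(265,325,238,270)&(Z>86)&(Z<100);rect(m,"knuckle tops")
k,l=cv2.connectedComponents(m.astype(np.uint8))
for i in range(1,k):
    if (l==i).sum()>20: rect(l==i,"kn")
m=reg(400,432,245,272)&(Z>10)&(Z<40);rect(m,"brass")
cr=[cv2.resize(im[v:v+100,u:u+133,::-1],(798,600),interpolation=cv2.INTER_CUBIC)[:,:] for u,v in((212,180),(365,210))]
cv2.imwrite("pics/c1.png",cv2.resize(np.hstack(cr),(800,300)))
E
```

```text
bench z [array([ 436.1, -432.4,    2.2]), array([400.7, -22.2,  -3.3]), array([613.4, 250.7,  -1.3]), array([ 819.3, -223.1,    5.5])]
red 52 [631.62544149 146.64269385 169.49567436] [386.84835895   4.73373102  71.08428941] [ 663.19843444  158.12991949 1222.63869733]
34 [626.84079125 144.02427755 198.59390039]
board 693 58.780442801802515 ((478.26043701171875, -248.09774780273438), (22.06598472595215, 149.8978729248047), 7.412047386169434) [[457.70001220703125, -175.1999969482422], [477.0, -323.79998779296875], [498.8999938964844, -321.0], [479.5, -172.39999389648438]]
jambtop 1733 69.03490479137932 ((600.2938232421875, 43.19989013671875), (188.37924194335938, 80.58588409423828), 76.2596664428711) [[538.7999877929688, -38.70000076293945], [617.0999755859375, -57.900001525878906], [661.7999877929688, 125.0999984741211], [583.5, 144.3000030517578]]
knuckle tops 242 91.17394844551893 ((538.6668701171875, 38.28968048095703), (89.67975616455078, 22.649410247802734), 76.48444366455078) [[517.2000122070312, -2.700000047683716], [539.2000122070312, -8.0], [560.2000122070312, 79.19999694824219], [538.0999755859375, 84.5]]
kn 121 91.36784821183205 ((546.7007446289062, 68.30400085449219), (26.899438858032227, 21.300907135009766), 72.74646759033203) [[532.5, 58.599998474121094], [552.9000244140625, 52.29999923706055], [560.9000244140625, 78.0], [540.5, 84.30000305175781]]
kn 121 90.98004867920578 ((531.5665893554688, 7.935907363891602), (27.14683723449707, 22.715572357177734), 75.43751525878906) [[517.2000122070312, -2.299999952316284], [539.0999755859375, -8.100000381469727], [546.0, 18.200000762939453], [524.0, 23.899999618530273]]
brass 140 20.340083485946526 ((535.8072509765625, -241.2499542236328), (23.788158416748047, 32.12680435180664), 6.81453800201416) [[522.0999755859375, -226.6999969482422], [525.9000244140625, -258.6000061035156], [549.5, -255.8000030517578], [545.7000122070312, -223.89999389648438]]
```

View pics/c1.png

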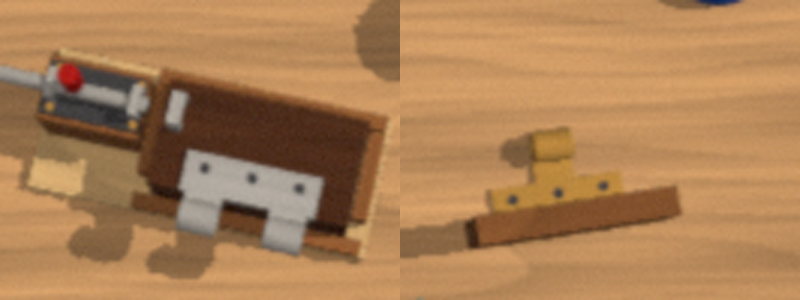

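The crop shows the dark jamb in the jig with the bolt drawn (knob at far left), and the reddish-brown rail with its single brass knuckle. The sizes fit: board 22x150, knuckle span 90, and bore offsets agree to within 1 mm. Next I locate the knob and work out the moves.

```bash
python3 - <<'E'
from h import *
from scipy.spatial.transform import Rotation as R
im=np.load("pics/top_i.npy");d=np.load("pics/top_d.npy")
def ray(n,u,v,z):
    c=cams.get_calibration(n);r=c["R"].T@np.linalg.solve(c["mtx"],[u,v,1]);o=-c["R"].T@c["t"]
    return o+r*(z-o[2])/r[2]
for n,(a,b,e,f) in(("top",(222,250,195,220)),("scene",(370,395,258,285))):
    im=np.load(f"pics/{n}_i.npy");H,S,V=cv2.split(cv2.cvtColor(im,cv2.COLOR_RGB2HSV))
    m=((H<8)|(H>172))&(S>170)&(V>60);q=np.zeros_like(m);q[e:f,a:b]=m[e:f,a:b]
    v,u=np.where(q);print(n,len(u),u.mean(),v.mean(),ray(n,u.mean(),v.mean(),128 if n=="top" else 122))
    W=cloud(n,np.load(f"pics/{n}_d.npy"))[q];print(np.median(W,0))
yaw=-.2397;X=np.array([np.cos(yaw),np.sin(yaw)]);Y=np.array([-X[1],X[0]]);B=np.array([539.2,38.2])
for y in(110,115,120,125,130,140):print(y,B+72*X+y*Y, proj("top",[*(B+72*X+y*Y),128]))
o=get_obs();T=R.from_rotvec(o["orientation"]).as_matrix();print(T.round(3),np.arctan2(T[1,1],T[0,1]))
E
```

```text
top 52 235.03846153846155 204.94230769230768 [641.13280353 152.17775202 128.        ]
[639.42471552 151.93450605 133.00794254]
scene 70 380.7857142857143 269.1 [644.61229537 153.02830052 122.        ]
[647.68372737 153.27547157 125.69016551]
110 [635.256699   127.96140918] [246.64725507 207.44497804]
115 [636.44375507 132.81845539] [244.31779589 206.93881536]
120 [637.63081114 137.6755016 ] [241.98888671 206.43277219]
125 [638.81786721 142.53254781] [239.66052734 205.92684849]
130 [640.00492328 147.38959402] [237.33271758 205.42104421]
140 [642.37903543 157.10368644] [232.67874613 204.40979376]
[[ 0.957  0.289 -0.   ]
 [ 0.289 -0.957  0.   ]
 [-0.    -0.    -1.   ]] -1.2780028268482746
```

```bash
python3 -m creep '[0.04,0.065,0,0.1, 0.06,0.1,0,0.2, 0.08,0.13,0,0.3, 0.1,0.163,0,0.4, 0.12,0.196,0,0.5, 0.14,0.228,0,0.6, 0.16,0.26,0,0.7, 0.18,0.293,0,0.8, 0.2,0.326,0,0.9, 0.22,0.358,0,1.0]' 1
```

```text
t: 1.93
ee_pos: [399.2, -241.6, 223.0]
orientation: [2.503, 1.898, 0.0]
ft_force: [1.4, -0.2, 0.9]
width: 87.8
grasp_force: 0.0
```

```bash
python3 -m creep '[0.021,0.034,0,0.02, 0.042,0.068,0,0.038, 0.063,0.102,0,0.038, 0.084,0.136,0,0.038, 0.105,0.17,0,0.038, 0.126,0.204,0,0.038, 0.147,0.238,0,0.038, 0.168,0.272,0,0.038, 0.189,0.306,0,0.038, 0.21,0.34,0,0.038]' 1; python3 -m creep '[0.016,0.027,0,0, 0.031,0.053,0,0, 0.031,0.053,-0.02,0, 0.031,0.053,-0.04,0, 0.031,0.053,-0.04,0]' 1
python3 - <<'E'
from h import *
from scipy.spatial.transform import Rotation as R
o=get_obs();print(o["ee_pos"],R.from_rotvec(o["orientation"]).as_matrix().round(3),cams.get_calibration("wrist"))
im,d=cams.get_image("wrist");cv2.imwrite("pics/w1.png",im[:,:,::-1])
print(o["t"],o["qpos"])
E
```

```text
t: 2.77
ee_pos: [609.3, 98.6, 222.8]
orientation: [2.471, 1.94, 0.0]
ft_force: [0.2, -0.6, -0.2]
width: 88.2
grasp_force: 0.0
t: 3.18
ee_pos: [637.2, 149.8, 178.7]
orientation: [-2.468, -1.939, 0.009]
ft_force: [-0.9, -0.1, -0.8]
width: 88.2
grasp_force: 0.0
[637.21936432 149.83337615 178.66536137] [[ 0.237  0.972 -0.006]
 [ 0.972 -0.237 -0.001]
 [-0.003 -0.006 -1.   ]] {'mtx': array([[371.64829954,   0.        , 322.96340694],
       [  0.        , 371.64829954, 239.69401433],
       [  0.        ,   0.        ,   1.        ]]), 'mount': array([[-3.06044339e-04, -9.56012909e-01, -2.93324435e-01,
         8.05845515e+01],
       [ 9.99999902e-01, -1.98338343e-04, -3.96933492e-04,
        -5.04624400e-01],
       [ 3.21296059e-04, -2.93324528e-01,  9.56012875e-01,
        -1.62048763e+02],
       [ 0.00000000e+00,  0.00000000e+00,  0.00000000e+00,
         1.00000000e+00]])}
3.1833 [ 2.12791174e-01  5.17395660e-01  1.58734273e+00 -7.38489828e-05
  1.04329024e+00  4.51695903e-01]
```

View pics/w1.png

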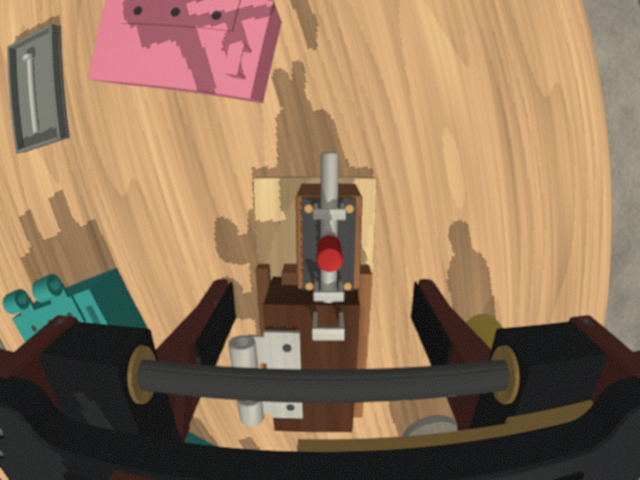

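Wrist view: the red knob stands between its straps. Its bright top face is around (329,262) and the staple keeper is at (328,325). I now place the knob from this picture.

```bash
cat >> h.py <<'E'
from scipy.spatial.transform import Rotation as Rot
def wray(o,u,v,z):
    c=cams.get_calibration("wrist");K=c["mtx"];M=c["mount"]
    a,b=u-K[0,2],v-K[1,2];r=np.hypot(a,b);th=r/K[0,0]
    ray=np.array([np.sin(th)*a/r,np.sin(th)*b/r,np.cos(th)])
    T=Rot.from_rotvec(o["orientation"]).as_matrix();w=T@M[:3,:3]@ray;p=o["ee_pos"]+T@M[:3,3]
    return p+w*(z-p[2])/w[2]
def shot(name=None):
    o=get_obs();im,d=cams.get_image("wrist")
    if name:cv2.imwrite(name,im[:,:,::-1])
    return o,im,d
E
python3 - <<'E'
from h import *
o,im,d=shot();print(o["t"],o["ee_pos"])
H,S,V=cv2.split(cv2.cvtColor(im,cv2.COLOR_RGB2HSV));m=((H<8)|(H>172))&(S>170);m[:225]=0;m[285:]=0;m[:,:305]=0;m[:,355:]=0
b=m&(V>190);
for q in(m,b):
    v,u=np.where(q);print(len(u),u.mean(),v.mean(),u.min(),u.max(),v.min(),v.max(),np.percentile(V[m],[10,50,90]),wray(o,u.mean(),v.mean(),135))
E
```

```text
3.2333 [637.96712066 149.59476755 180.55656047]
698 327.63753581661894 252.55587392550143 316 340 235 269 [ 94.  175.5 189. ] [641.98810888 157.72486394 135.        ]
54 332.7037037037037 264.9074074074074 327 338 260 269 [ 94.  175.5 189. ] [643.10480236 149.40454324 135.        ]
```

```bash
python3 -m creep '[0,0.001,-0.02,0, 0,0.001,-0.04,0, 0,0.001,-0.06,0, 0,0.001,-0.07,0, 0,0.001,-0.076,0, 0,0.001,-0.076,0, 0,0.001,-0.076,0]' 1
```

```text
t: 3.87
ee_pos: [640.3, 150.6, 107.8]
orientation: [2.471, 1.939, 0.002]
ft_force: [-0.1, -0.1, 0.8]
width: 87.6
grasp_force: 0.0
```

Settled within 1–2 mm. Now I close on the knob, correcting a little.

```bash
python3 -m creep '[0.001,0.002,-0.001,0, 0.001,0.002,-0.001,0, 0.001,0.002,-0.001,0, 0.001,0.002,-0.001,0, 0.001,0.002,-0.001,0, 0.001,0.002,-0.001,0, 0.001,0.002,-0.001,0, 0.001,0.002,-0.001,0, 0.001,0.002,-0.001,0, 0.001,0.002,-0.001,0]' 0
```

```text
t: 4.7
ee_pos: [640.5, 152.6, 105.7]
orientation: [-2.471, -1.94, 0.0]
ft_force: [-0.1, 0.3, -0.3]
width: 24.6
grasp_force: 0.0
```

```bash
python3 -m creep '[0,0,0,0, 0,0,0,0, 0,0,0,0, 0,0,0,0]' 0; python3 -m creep '[-0.0012,-0.0049,0,0, -0.0024,-0.0097,0,0, -0.0036,-0.0146,0,0, -0.0047,-0.0194,0,0, -0.0059,-0.0243,0,0, -0.0071,-0.0291,0,0, -0.0076,-0.0311,0,0, -0.0076,-0.0311,0,0, -0.0076,-0.0311,0,0]'
```

```text
t: 5.03
ee_pos: [641.4, 152.4, 105.7]
orientation: [2.471, 1.939, 0.002]
ft_force: [5.3, -1.8, -3.2]
width: 15.2
grasp_force: 30.0
t: 5.78
ee_pos: [633.7, 121.3, 105.7]
orientation: [2.471, 1.939, 0.002]
ft_force: [4.8, -1.8, -3.9]
width: 15.6
grasp_force: 30.0
```

```bash
python3 -m creep '[-0.0005,-0.002,0,0, -0.0007,-0.003,0,0, -0.0007,-0.003,0,0, -0.0007,-0.003,0,0]';  python3 -m creep '[-0.0003,-0.001,0,0, -0.0005,-0.002,0,0, -0.0005,-0.002,0,0, -0.0005,-0.002,0,0]'
```

```text
t: 6.12
ee_pos: [633.6, 120.8, 105.7]
orientation: [-2.471, -1.939, -0.007]
ft_force: [7.0, 9.6, -6.6]
width: 15.2
grasp_force: 30.0
t: 6.45
ee_pos: [633.7, 120.6, 105.8]
orientation: [-2.471, -1.938, -0.011]
ft_force: [8.0, 17.0, -10.8]
width: 15.1
grasp_force: 30.0
```

Stalled at about 32.7 mm with the force rising. I release, rise and look.

```bash
python3 -m creep '[0,0,0,0, 0,0,0,0, 0,0,0,0, 0,0,0,0, 0,0,0,0, 0.006,0.023,0.025,0, 0.01,0.04,0.05,0, 0.01,0.04,0.08,0, 0.01,0.04,0.08,0, 0.01,0.04,0.08,0]' 1
python3 - <<'E'
from h import *
o,im,d=shot();print(o["t"],o["ee_pos"],o["ft_force"])
cv2.imwrite("pics/w2.png",cv2.resize(im[170:400,180:480,::-1],(780,598),interpolation=cv2.INTER_CUBIC))
E
```

```text
t: 7.28
ee_pos: [642.8, 156.7, 187.7]
orientation: [2.47, 1.939, 0.005]
ft_force: [-0.6, -0.1, 0.0]
width: 78.6
grasp_force: 0.0
7.2833 [642.78288313 156.73636333 187.65479988] [-0.62747266 -0.12656108  0.03344012]
```

View pics/w2.png

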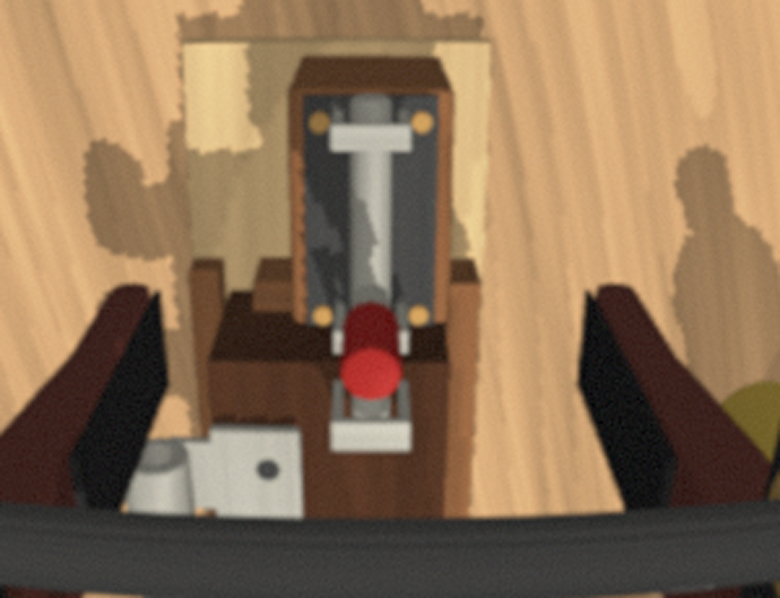

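The knob is now against the front strap at crop (371,373) and the rod is in the staple.

```bash
python3 - <<'E'
from h import *
o,im,d=shot();
H,S,V=cv2.split(cv2.cvtColor(im,cv2.COLOR_RGB2HSV))
m=((H<8)|(H>172))&(S>170);m[:280]=0;m[330:]=0;m[:,305:345]&=True;m[:,:305]=0;m[:,345:]=0
v,u=np.where(m);print(o["ee_pos"],u.min(),u.max(),v.min(),v.max(),v.mean())
a=wray(o,322.7,313.5,135);print(a)
o1=dict(ee_pos=np.array([637.97,149.6,180.56]),orientation=np.array([2.47,1.939,0.005]))
b=wray(o1,328,257.5,135);print(b,np.linalg.norm(a-b))
im,d=cams.get_image("top");H,S,V=cv2.split(cv2.cvtColor(im,cv2.COLOR_RGB2HSV))
m=((H<8)|(H>172))&(S>170)&(V>90);m[:195]=0;m[225:]=0;m[:,:222]=0;m[:,275:]=0
v,u=np.where(m);print(len(u),u.mean(),v.mean(),proj("top",[633.6,119,128]))
E
```

```text
[641.57873962 156.23778027 185.91698644] 312 336 287 322 305.5861561119293
[632.58140222 122.68316288 135.        ]
[641.83415496 154.72551433 135.        ] 33.35154749039279
0 nan nan [250.9453993  208.12955159]<stdin>:11: RuntimeWarning: Mean of empty slice.
  ret = ret.dtype.type(ret / rcount)
```

Displacement is about 33 mm, with firm resistance. I make one confirming push with closed fingers from behind the knob.

```bash
python3 -m creep '[0,0,0,0, 0,0,0,0, 0,0,0,0, 0,0,0,0, 0,0,0,0, 0,0,0,0, 0,0,-0.02,0, 0,0,-0.04,0, 0,0,-0.06,0, 0,0,-0.078,0]' 0
python3 -m creep '[0,0,0,0, 0,0,0,0, 0,0,0,0, -0.002,-0.008,0,0, -0.003,-0.012,0,0, -0.004,-0.016,0,0, -0.004,-0.016,0,0, -0.004,-0.016,0,0]'
python3 -m creep '[-0.0005,-0.002,0,0, -0.001,-0.004,0,0, -0.001,-0.004,0,0, -0.001,-0.004,0,0]'
```

```text
t: 8.27
ee_pos: [641.6, 156.5, 106.7]
orientation: [2.471, 1.94, -0.0]
ft_force: [-0.9, 0.2, -0.6]
width: 24.6
grasp_force: 0.0
t: 8.93
ee_pos: [638.3, 140.6, 108.7]
orientation: [2.472, 1.939, 0.003]
ft_force: [0.1, 2.8, 1.3]
width: 0.1
grasp_force: 1.2
t: 9.27
ee_pos: [638.3, 140.0, 108.8]
orientation: [-2.471, -1.938, -0.01]
ft_force: [1.4, 16.2, -0.1]
width: 0.5
grasp_force: 8.3
```

The bolt is at its hard stop (16 N, no motion). Now retreat, open partly (about 53 mm, so the finger clears the brass knuckle) and go over the rail.

```bash
python3 -m creep '[0.003,0.012,0.01,0, 0.003,0.012,0.04,0, 0.003,0.012,0.08,0.05, -0.012,-0.025,0.09,0.1, -0.027,-0.061,0.09,0.15, -0.042,-0.098,0.09,0.2, -0.057,-0.134,0.09,0.25, -0.072,-0.17,0.09,0.3, -0.087,-0.207,0.09,0.35, -0.102,-0.243,0.09,0.369]' 0.6
python3 -m creep '[-0.015,-0.037,0,0, -0.03,-0.074,0,0, -0.045,-0.11,-0.01,0, -0.055,-0.138,-0.03,0, -0.055,-0.138,-0.05,0, -0.055,-0.138,-0.06,0, -0.055,-0.138,-0.06,0, -0.055,-0.138,-0.06,0]'
python3 - <<'E'
from h import *
o,im,d=shot("pics/w3.png");print(o["ee_pos"])
T=Rot.from_rotvec(o["orientation"]).as_matrix();print(np.arctan2(T[1,1],T[0,1]))
for z in(60,):
    for n in("rail_grip",):print(boxes_of("wrist",n)[:2])
E
```

```text
t: 10.1
ee_pos: [533.6, -108.3, 198.2]
orientation: [2.07, 2.363, -0.001]
ft_force: [1.3, -0.4, 0.2]
width: 52.3
grasp_force: 0.0
t: 10.77
ee_pos: [479.7, -244.0, 137.7]
orientation: [-2.072, -2.36, 0.001]
ft_force: [0.9, -0.3, 0.6]
width: 52.8
grasp_force: 0.0
[ 479.7203997  -243.95270279  137.68817174]
0.12969412773960615
[{'centre': [328.4, 236.8], 'score': 0.9}]
```

View pics/w3.png

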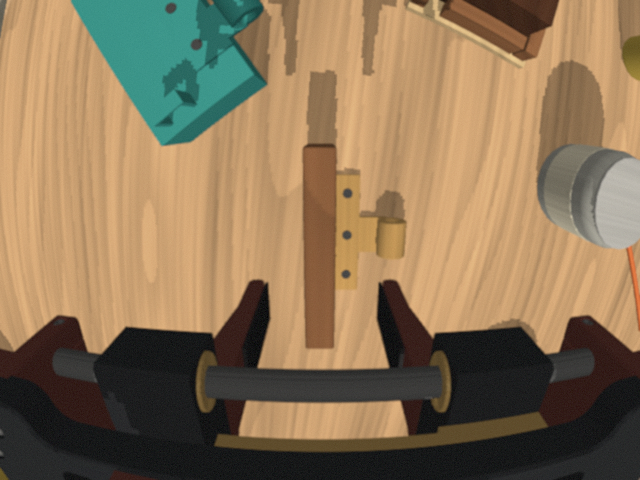

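Wrist view: the board runs from (319,147) to (320,348) and is nearly parallel to the pads. The brass knuckle is at (391,238).

```bash
python3 - <<'E'
from h import *
o=get_obs()
p=[wray(o,*q,60)[:2] for q in((303.5,147),(335,147),(334,348),(306,348))];print(np.round(p,1),np.mean(p,0))
e=(p[0]+p[1])/2-(p[2]+p[3])/2;print(np.linalg.norm(e),np.arctan2(-e[0],e[1]),np.linalg.norm(p[0]-p[1]),np.linalg.norm(p[2]-p[3]))
print(wray(o,391,238,22),o["ee_pos"])
E
```

```text
[[ 458.8 -177.1]
 [ 478.8 -174.5]
 [ 498.9 -322.5]
 [ 477.6 -325.3]] [ 478.53059671 -249.85585655]
149.32964666739798 0.13090543884709 20.22115388338847 21.51883286029682
[ 534.02542303 -240.44679154   22.        ] [ 480.68430353 -244.01566502  138.63244355]
```

```bash
python3 -m creep '[-0.002,-0.005,-0.03,0, -0.002,-0.005,-0.06,0, -0.002,-0.005,-0.085,0, -0.002,-0.005,-0.1,0, -0.002,-0.005,-0.108,0, -0.002,-0.005,-0.112,0, -0.002,-0.005,-0.112,0, -0.002,-0.005,-0.112,0, -0.002,-0.005,-0.112,0]' 0.6
```

```text
t: 11.62
ee_pos: [478.7, -249.8, 26.9]
orientation: [2.072, 2.359, 0.001]
ft_force: [0.6, -0.4, -0.5]
width: 52.8
grasp_force: 0.0
```

```bash
python3 -m creep '[0,0,-0.001,0, 0,0,-0.001,0, 0,0,-0.001,0, 0,0,-0.001,0, 0,0,-0.001,0, 0,0,-0.001,0, 0,0,-0.001,0, 0,0,-0.001,0]' 0
python3 -m creep '[0,0,0.002,0, 0,0,0.006,0, 0,0,0.015,0, 0,0,0.03,0, 0,0,0.05,0, 0,0,0.075,0, 0,0,0.095,0, 0,0,0.1,0, 0,0,0.1,0, 0,0,0.1,0]' 0
```

```text
t: 12.28
ee_pos: [477.8, -249.5, 24.8]
orientation: [2.074, 2.36, -0.0]
ft_force: [-0.8, 0.5, 2.8]
width: 21.7
grasp_force: 30.0
t: 13.12
ee_pos: [477.5, -249.3, 124.5]
orientation: [-2.074, -2.36, 0.0]
ft_force: [0.3, -0.5, -2.7]
width: 21.6
grasp_force: 30.0
```

The rail is held and lifted. With the jamb in the clear, I remeasure the knuckles from the averaged top view and the brass knuckle with the wrist camera.

```bash
python3 - <<'E'
from h import *
ds=[];
for i in range(6):
    im,d=cams.get_image("top");d=d.astype(float);d[d==0]=np.nan;ds.append(d)
d=np.nanmedian(ds,0);np.save("pics/top2_d.npy",d);np.save("pics/top2_i.npy",im)
W=cloud("top",d);Z=W[...,2]
cv2.imwrite("pics/t2.png",cv2.resize(im[200:290,220:470,::-1],(800,288),interpolation=cv2.INTER_CUBIC))
def rect(m,name):
    p=W[m][:,:2].astype(np.float32);r=cv2.minAreaRect(p);print(name,m.sum(),Z[m].mean().round(1),np.round(r[0],1),np.round(r[1],1),r[2],np.round(p.mean(0),1))
def reg(u0,u1,v0,v1):
    m=np.zeros(Z.shape,bool);m[v0:v1,u0:u1]=1;return m
for lo in(78,84,88):
    m=reg(265,325,238,272)&(Z>lo)&(Z<100);rect(m,f"kn>{lo}")
    k,l=cv2.connectedComponents(m.astype(np.uint8))
    for i in range(1,k):
        if (l==i).sum()>20: rect(l==i,"  each")
S=cv2.cvtColor(im,cv2.COLOR_RGB2HSV)
m=reg(266,350,195,275)&(Z>62)&(Z<77)&(W[...,1]<98);rect(m,"jamb top")
o,im,d=shot("pics/w4.png");print(o["t"],o["ee_pos"],o["orientation"])
E
```

```text
kn>78 286 90.2 [539.7  38. ] [89.7 24.1] 76.2249755859375 [538.5  38.4]
  each 144 90.0 [547.1  68.4] [27.2 24.1] 76.71504211425781 [545.8  68.5]
  each 142 90.3 [531.9   7.9] [27.4 23.3] 75.86508178710938 [531.    7.8]
kn>84 271 90.6 [539.2  38.1] [89.7 23.1] 76.54397583007812 [538.7  38.1]
  each 135 90.6 [546.8  68.4] [27.2 22.5] 76.21985626220703 [546.   68.5]
  each 136 90.6 [532.2   7.7] [27.6 22.8] 78.3250961303711 [531.5   7.8]
kn>88 228 91.5 [538.8  38.2] [89.6 21.1] 75.67724609375 [539.   37.6]
  each 113 91.4 [546.6  68.2] [27.3 20.9] 74.22662353515625 [546.2  67.9]
  each 115 91.5 [532.    7.9] [27.4 18.9] 74.79530334472656 [531.8   7.7]
jamb top 2369 70.3 [584.6  27.1] [149.7 102.9] 75.95901489257812 [593.  20.]
13.4167 [ 477.22777849 -249.2100677   123.69412065] [-2.07247415e+00 -2.35865747e+00  6.18362839e-04]
```

View pics/w4.png

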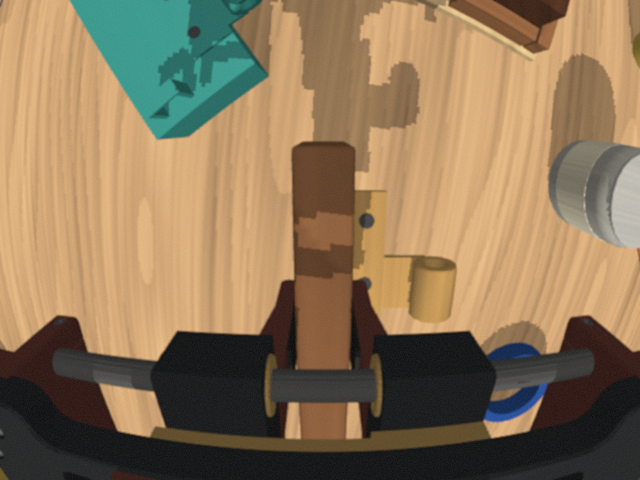

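View pics/t2.png

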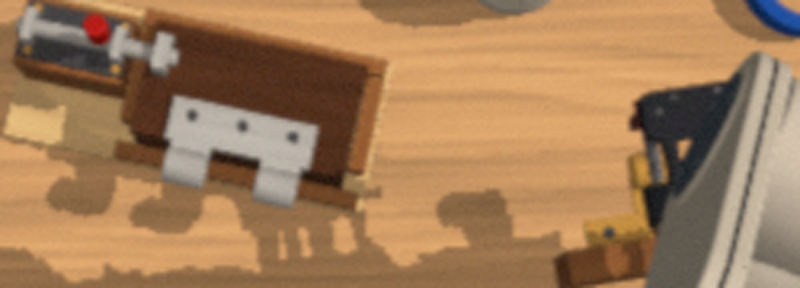

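Bolt rod shows through the staple at crop (165,50); bore at (539.2,38.2), yaw −0.239, unchanged. Wrist: brass knuckle at (433,288) in hand. Carry the rail above the gap.

```bash
python3 -m creep '[0,0.01,0.015,0, 0,0.035,0.025,-0.05, 0.001,0.065,0.025,-0.1, 0.002,0.1,0.025,-0.15, 0.003,0.135,0.025,-0.2, 0.003,0.17,0.025,-0.25, 0.004,0.205,0.025,-0.3, 0.005,0.24,0.025,-0.35, 0.0055,0.275,0.025,-0.369, 0.0055,0.292,0.025,-0.369]' 0
python3 -m creep '[0,0.006,0,0, 0,0.0093,0,0, 0,0.0093,0,0, 0,0.0093,0,0, 0,0.0093,0,0]'
python3 - <<'E'
from h import *
o,im,d=shot("pics/w5.png");T=Rot.from_rotvec(o["orientation"]).as_matrix();print(o["ee_pos"],o["ft_force"],np.arctan2(T[1,1],T[0,1]),T[2].round(4))
np.save("pics/w5_d.npy",d)
E
```

```text
t: 14.3
ee_pos: [483.0, 45.6, 149.5]
orientation: [-2.47, -1.94, -0.0]
ft_force: [0.4, 0.1, -2.8]
width: 21.9
grasp_force: 30.0
t: 14.72
ee_pos: [483.2, 50.7, 149.6]
orientation: [2.473, 1.938, -0.0]
ft_force: [0.8, -1.0, -2.4]
width: 21.7
grasp_force: 30.0
[483.24230959  50.71899566 149.58844157] [ 0.83422103 -1.03351149 -2.41414007] -0.24137133268499653 [-2.e-04 -2.e-04 -1.e+00]
```

View pics/w5.png

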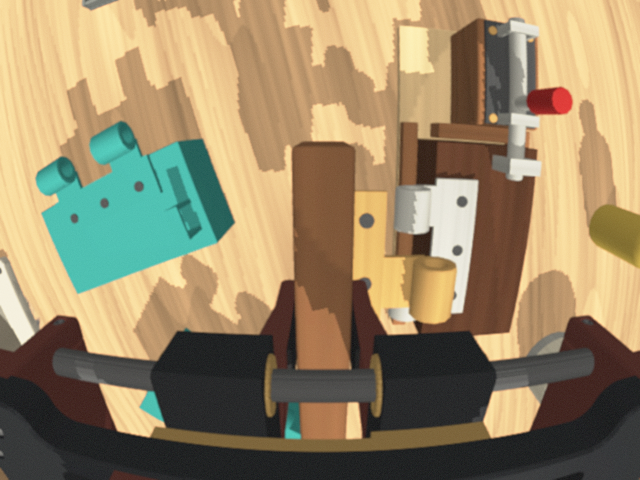

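Wrist view: brass knuckle in hand at (434,290), above the gap. The +y steel knuckle is at (413,208), and the −y one is hidden at about (400,318). I fit both knuckles from the wrist depth.

```bash
cat >> h.py <<'E'
def wcloud(o,d):
    c=cams.get_calibration("wrist");K=c["mtx"];M=c["mount"];v,u=np.mgrid[:480,:640]
    a,b=u-K[0,2],v-K[1,2];r=np.hypot(a,b)+1e-9;th=r/K[0,0];t=np.tan(np.minimum(th,1.5))
    P=np.stack([t*a/r*d,t*b/r*d,d],-1)
    T=Rot.from_rotvec(o["orientation"]).as_matrix();return (P@M[:3,:3].T+M[:3,3])@T.T+o["ee_pos"]
def fit(W,m,yaw,name):
    """fit a 24 mm cylinder of known axis direction; report centre in jig-aligned coords"""
    from scipy.optimize import least_squares
    p=W[m];X=np.array([np.cos(yaw),np.sin(yaw)]);Y=np.array([-X[1],X[0]])
    q=np.stack([p[:,:2]@X,p[:,:2]@Y,p[:,2]],1)
    s=least_squares(lambda c:np.hypot(q[:,0]-c[0],q[:,2]-c[1])-12,[np.median(q[:,0]),np.median(q[:,2])-8],loss="soft_l1",f_scale=1)
    ok=abs(s.fun)<6
    yy=np.percentile(q[:,1],[1,50,99]);print(name,m.sum(),"x,z",s.x.round(1),"y",yy.round(1),"res",np.median(abs(s.fun)).round(2))
    return s.x,yy
E
python3 - <<'E'
from h import *
yaw=-.239;B=np.array([539.2,38.2]);X=np.array([np.cos(yaw),np.sin(yaw)]);Y=np.array([-X[1],X[0]]);print("bore jig",B@X,B@Y)
ds=[]
for i in range(4):
    o,im,d=shot();ds.append(d)
d=np.median(ds,0);W=wcloud(o,d);Z=W[...,2];print(o["ee_pos"],o["ee_pos"][:2]@X,o["ee_pos"][:2]@Y)
H,S,V=cv2.split(cv2.cvtColor(im,cv2.COLOR_RGB2HSV))
def reg(u0,u1,v0,v1):
    m=np.zeros(Z.shape,bool);m[v0:v1,u0:u1]=1;return m
fit(W,reg(405,465,250,335)&(S>90)&(Z>132)&(Z<160),yaw,"brass")
fit(W,reg(390,436,180,240)&(S<60)&(Z>79)&(Z<100),yaw,"steel+y")
T=cloud("top",np.load("pics/top2_d.npy"));z=T[...,2]
for a in((265,291),(293,325)):
    m=np.zeros(z.shape,bool);m[238:272,a[0]:a[1]]=1;fit(T,m&(z>80)&(z<100),yaw,"top steel")
# board level: heights of the board top along y
m=reg(296,352,160,330)&(Z>150)&(Z<200);p=W[m];A=np.c_[p[:,:2]@X,p[:,:2]@Y,np.ones(len(p))];print("board plane",np.linalg.lstsq(A,p[:,2],rcond=None)[0],p[:,2].mean(),(p[:,:2]@X).min(),(p[:,:2]@X).max(),(p[:,:2]@Y).max())
E
```

```text
bore jig 514.8302127173846 164.75961906174882
[483.28890172  51.09836912 149.67500787] 457.4549306702579 164.05545481268345
brass 2520 x,z [514.8 136.5] y [149.7 166.7 178.9] res 0.26
steel+y 1579 x,z [514.4  81.7] y [181.9 196.  208.8] res 0.25
top steel 142 x,z [515.1  80.8] y [182.4 195.7 209.2] res 0.47
top steel 142 x,z [515.2  80.9] y [120.1 133.3 146.7] res 0.53
board plane [-1.92178382e-03 -3.86997981e-05  1.85787655e+02] 184.90119974315147 446.23471082604124 468.0720468208468 234.16123174339427
```

Brass knuckle (514.8, 164.3, z 136.5) against the bore (514.4–515, 164.3, 81.7) in the jig axes. Everything lines up, and the drop needed is 55 mm.

```bash
python3 -m creep '[0,0,-0.01,0.002, 0,0,-0.02,0.002, 0,0,-0.027,0.002, 0,0,-0.031,0.002, 0,0,-0.034,0.002, 0,0,-0.037,0.002, 0,0,-0.037,0.002, 0,0,-0.037,0.002]'
python3 -m creep '[0,0,-0.003,0, 0,0,-0.006,0, 0,0,-0.009,0, 0,0,-0.012,0, 0,0,-0.015,0, 0,0,-0.018,0, 0,0,-0.018,0, 0,0,-0.018,0, 0,0,-0.018,0, 0,0,-0.018,0]'
```

```text
t: 15.63
ee_pos: [483.3, 51.8, 112.6]
orientation: [-2.469, -1.942, 0.0]
ft_force: [-1.0, 0.4, -2.6]
width: 22.1
grasp_force: 30.0
t: 16.47
ee_pos: [483.4, 51.8, 94.8]
orientation: [2.469, 1.942, 0.0]
ft_force: [-0.8, 0.7, -2.4]
width: 21.9
grasp_force: 30.0
```

```bash
python3 - <<'E'
from h import *
yaw=-.239;X=np.array([np.cos(yaw),np.sin(yaw)]);Y=np.array([-X[1],X[0]])
ds=[]
for i in range(4):
    o,im,d=shot();ds.append(d)
cv2.imwrite("pics/w6.png",cv2.resize(im[150:360,280:560,::-1],(800,600),interpolation=cv2.INTER_CUBIC))
d=np.median(ds,0);W=wcloud(o,d);Z=W[...,2];P=W[...,:2]@X;Q=W[...,:2]@Y
H,S,V=cv2.split(cv2.cvtColor(im,cv2.COLOR_RGB2HSV))
r=(Z>79)&(Z<102)&(P>500)&(P<530);u=np.arange(640)[None]>360
fit(W,r&u&(S>90)&(Q>140)&(Q<190),yaw,"brass");fit(W,r&u&(S<60)&(Q>178)&(Q<215),yaw,"steel+")
fit(W,r&u&(S<60)&(Q<150)&(Q>110),yaw,"steel-") if (r&u&(S<60)&(Q<150)&(Q>110)).sum()>30 else 0
print(o["ee_pos"],o["ft_force"],o["grasp_force"],o["t"])
im,d=cams.get_image("top")
E
```

```text
brass 2385 x,z [514.8  81.7] y [150.3 166.4 179.7] res 0.24
steel+ 2607 x,z [514.5  81.7] y [181.9 196.2 208.8] res 0.24
steel- 420 x,z [514.6  80.6] y [139.2 145.7 146.6] res 0.79
[483.35528596  51.81093017  94.82866971] [-0.71468466 -0.54293778 -2.38327338] 29.998627603054047 16.6167
```

View pics/w6.png

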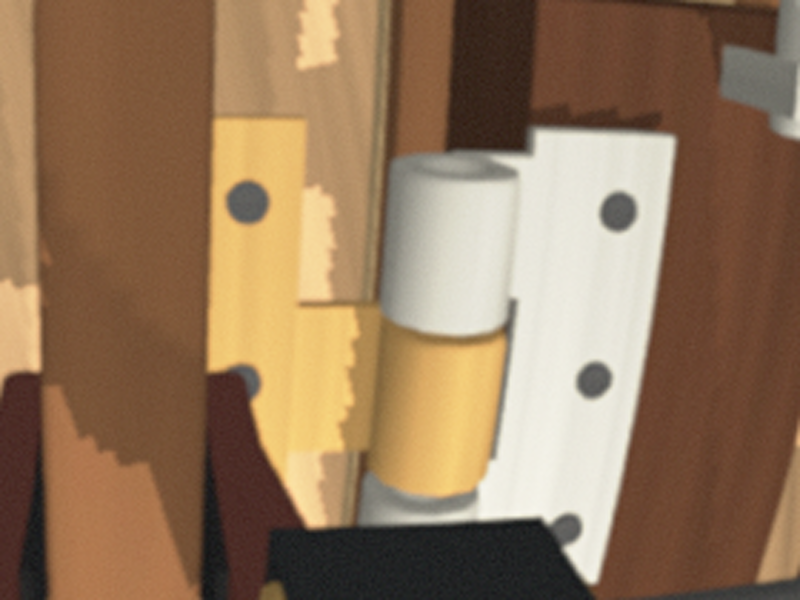

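The brass knuckle (crop (440,410)) lies between both steel knuckles, with the axes matched to about 1 mm and no contact force. Handing in.

```bash
python3 -c "
from workcell import *
print(ticket.close_job())"
```

```text
the job is handed in; nothing more can be done
None
```

The job is handed in at about 16.7 s: the bolt is against its home stop, and the rail is held with its brass knuckle within about 1 mm of the jamb bore and no measurable contact force; no verdict came back.

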